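Fold back the cover of the lemon bin

ROBOT

A 6-joint arm with a two-finger parallel gripper is mounted at the origin on a cart in front of the work surface, level with it; the furniture and walls round the work are solid. World frame = base frame: x ahead of the robot, y to its left, z up, the work surface at z = 0. Lengths are in mm, angles in rad, forces in N, time in s.
With the tool pointing down it reaches from about 275 to 1000 mm from the base axis. Payload 8.4 kg.
Tool frame: the origin (TCP) lies midway between the tips of the shut fingers; the grasp point (between the pads) lies 19 mm behind it; z points along the fingers, y is the direction in which the jaws open and shut (so a half turn about z gives the same grasp; the last joint's range is limited). The gripper opens to 85 mm and grips with 20 to 120 N. Pads are 22 mm wide; open, the fingers measure 114 mm over their backs; the gripper's body (76 mm by 85 mm) begins 54 mm behind the grasp point. The pads swing forward as they close: fully open they stand 13 mm farther back than shut.
Start: joints at [1.123, 0.353, 1.633, -0, 1.155, -0.002], TCP at [269.486, 563.919, 231.281] pointing down, gripper open.
Joint ranges: [-2.63, 2.63], [-0.92, 2.1], [0.06, 2.66], [-1.3, 4.44], [0, 2.69], [-3.02, 3.02]. Speed limits (rad/s): [2.22, 2.22, 2.79, 3.14, 3.14, 3.14].

INTERFACE

Orientations are given as [roll, pitch, yaw] about the fixed x, y, z axes, in that order (R = Rz(yaw) Ry(pitch) Rx(roll)).
In Python, from rig import * gives the robot as it stands.
- The arm moves only by the tool play_rows, never from a script. Its argument "moves" is a list of rows, each a list of 3 entries, a list of its own where there are three numbers: the shift along the tool's x, y, z in m, then the turn, a rotation vector about the tool's x, y, z in rad, then the opening in per cent of the stroke, from 0 (shut) to 100 (fully open). In form: [[[x, y, z], [rx, ry, rz], fingers], ...]. A call has 1 to 20 rows; each row shifts and turns the commanded pose from where the row before left it, along the tool's axes as they then stand; what a row does not reach is not made up. A row lasts 1/10 s, in which the tool goes at most 50 mm and 8.59 degrees, less where a joint would pass 70% of its speed; a pose out of reach is approached as far as the arm can. A call is refused whole if a number of a shift passes 0.05 or a number of a turn 0.15, either way. A call with a gripper value outside its range is refused whole. The fingers move at their own pace and stop on an object; "squeeze" is the grip in N (left out, the last holds). Time passes only in rows, so rows that do not move let the fingers close. It gives the time, the measured TCP pose, the force and the opening at its end, in the units of the state.
- sense(): the state, without advancing time (a new reading comes with each control period).
- grab_frame(name): name is "scene" or "top" or "wrist"; returns a dict with "pixels" (420x560x3 uint8, red, green, blue), "intrinsics" (3x3 intrinsics, pixels), "R" (3x3) and "t" (3): a world point X has camera coordinates R X + t. Camera axes: x right, y down, z forward; pixel columns grow to the right and rows downward; lengths in mm; the calibration is good to about 2 mm. A picture is of the moment at which its call begins. There is no depth.
- sign_off(): hands the job in, once; it reports no verdict.
The state is a dict: "clock": time; "qpos": joint angles; "qvel": joint speeds; "joint_efforts": joint torques, N m; "eef_pos": TCP position; "tcp_rot": TCP orientation; "contact_force": force on the tool from outside, world axes, zero at the start; "wrist_torque": the same for the moment, N m; "opening": opening from 0.0 (shut) to 1.0 (fully open).
Only numpy, scipy, OpenCV 4.12 (cv2) and the standard library are available. Lean on these libraries where they do the work, as an engineer would, in place of code of your own. Each camera call takes 0.05 s, during which the arm holds its last target. There are 200 camera calls.

TASK

Two wooden bins stand on the worktop, each with a two-panel folding cover whose front panel is half raised. On the bin that holds the lemon, push the front panel over backwards until it lies flat on the rear panel, and leave the rear panel shut on the bin. Do not move the cover of the garlic bin.

Things in the scene. Friction and masses are not known exactly. Their poses are not given: they have to be found in the camera images.
- lemon_bin_fold (a point): Middle of the cover's fold line on the bin with the lemon in its front half: pale fixed open wooden box, 160 deep (x) x 115 wide (y) x 70 mm high on a black foot of 0 to 30 mm (varies), cover darker wood. The line runs along y over the bin's middle, 78 mm above its underside. Axes are the bin's, not the panels': x from its front (robot side) to back, z up. The bins may swap sides.
- lemon_bin_front (a joint): Front panel (80 mm from fold to free edge, 115 wide, 8 thick; steel tab at mid-edge, to 92 mm), rad. 0: shut, free edge towards the robot; 1.57 upright; 3.14 (stop): flat on the rear panel, its upper face then 8 mm above the fold line. Starts at 1.2 to 1.8. Stiff hinge (0.07 N m, panel 0.12 kg): stays where left, never falls by itself, so push it all the way down.
- lemon_bin_rear (a joint): Rear panel (80 x 115 x 8 mm), hinged on the bin's back rim, the front panel hinged to its front edge; rad. 0: shut, flat on the bin (start); grows to 1.7 as its front edge is lifted. Only the panels' weight and slight friction hold it down.
- garlic_bin_edge (a point): Middle of the free edge of the front panel on the other bin, which holds a white garlic bulb: same bin and cover, also half raised and stiff. 80 mm from that bin's fold line; turns with that panel. (A range hood hangs over the hob to the left of the bins, about 0.59 m above the worktop: keep the arm low there.)

How it is judged:
By the outcome, as a careful person would: the job done as asked, in the order asked, and still so for the second after the job is handed in, with the robot touching nothing.
It also fails if it takes over 34 s, if anything falls off the work surface, if the arm or the gripper's body presses on something with over 40 N, if the wrist force passes 120 N, or if a joint passes its speed limit or range.

## Working session

There is one attempt and no reset: what is moved stays moved. The work goes in short steps, Python scripts to look and compute and a tool call to move; the robot and the scene stay as the last step left them, time stands still between calls to the robot, and variables do not carry over. Pictures are saved under pics/ and viewed, about 8 in all and at most 12, crops included, and the job is handed in when it is done.

Besides the shell and the picture viewer there is one more tool, called after "Request:" as a command line: name --argument value ..., lists and objects as JSON in quotes. play_rows: Moves the arm, as the interface text tells. Its arguments: {"type":"object","properties":{"moves":{"type":"array"},"squeeze":{"type":"number"}},"required":["moves"]}

```bash
mkdir -p pics; python3 - <<'E'
from rig import *
import cv2,numpy as np,pickle
d={}
for n in("scene","top"):
    f=grab_frame(n);d[n]=f;cv2.imwrite(f"pics/{n}0.png",cv2.cvtColor(f["pixels"],cv2.COLOR_RGB2BGR))
    R=np.array(f["R"]);print(n,(-R.T@np.array(f["t"])).round(),R[2].round(2))
pickle.dump(d,open("f0.pkl","wb"));s=sense();print(s["eef_pos"],s["tcp_rot"],s["clock"])
E
```

```text
scene [ 158. -416.  751.] [ 0.47  0.52 -0.71]
top [408.  29. 977.] [ 0.17 -0.02 -0.98]
[269.30806155 563.5158045  230.61589358] [-3.14031636e+00  7.27092504e-06  2.69574607e+00] 0.1
```

View pics/scene0.png

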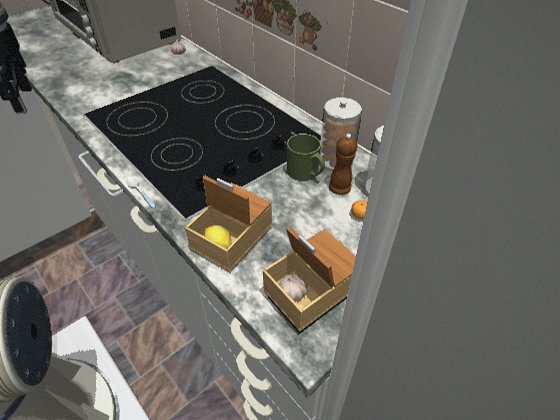

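View pics/top0.png

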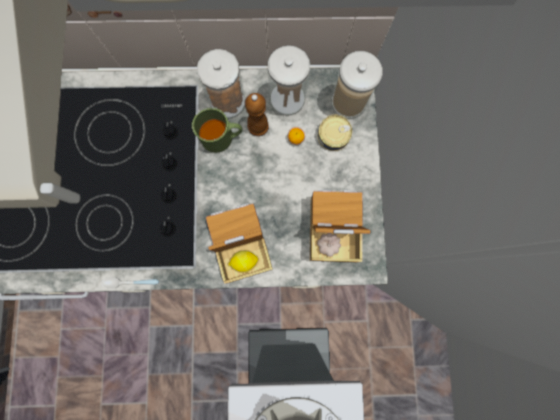

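The lemon bin is the left one: top view around (238,243), scene view around (230,225). The garlic bin is on the right, top view around (337,225). I'll zoom in on the lemon bin in both views.

```bash
python3 - <<'E'
import cv2,numpy as np
a=cv2.imread("pics/scene0.png")[165:275,180:280];b=cv2.imread("pics/top0.png")[200:290,200:280]
a=cv2.resize(a,(400,440),interpolation=cv2.INTER_CUBIC);b=cv2.resize(b,(400,450),interpolation=cv2.INTER_CUBIC)[:440]
cv2.imwrite("pics/z.png",np.hstack([a,b]))
E
```

```text
(no output)
```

View pics/z.png

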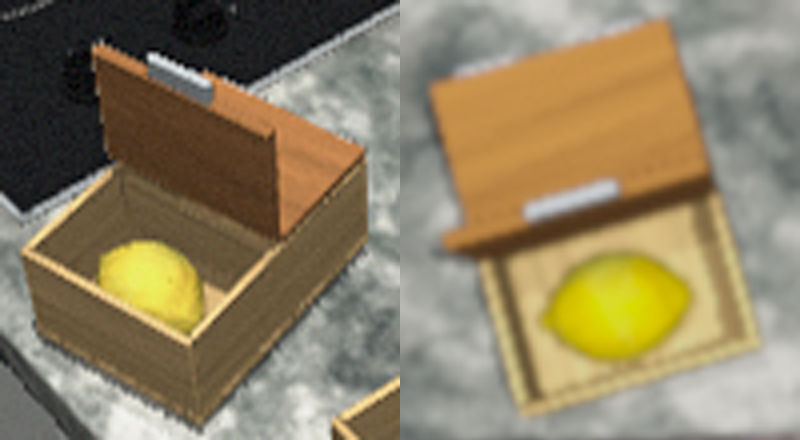

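Left half (scene ×4): bin front rim corners at (24,250) and (190,342), panel free-edge ends at (97,48) and (274,132), back right cover corner at (365,150). Right half (top ×5): rim corners at (522,412) and (760,347), edge ends at (445,243) and (716,190), back corner at (667,20). The panel is roughly upright. Next I triangulate these.

```bash
cat >h.py <<'E'
import numpy as np,cv2,pickle
d=pickle.load(open("f0.pkl","rb"))
def P(n):
    f=d[n];return np.array(f["intrinsics"])@np.c_[f["R"],f["t"]]
def tri(a,b):
    X=cv2.triangulatePoints(P("scene"),P("top"),np.array(a,float).reshape(2,1),np.array(b,float).reshape(2,1))[:,0];return X[:3]/X[3]
def ray(n,p,z):
    f=d[n];R=np.array(f["R"]);c=-R.T@np.array(f["t"]);v=R.T@np.linalg.inv(f["intrinsics"])@[*p,1];return c+v*(z-c[2])/v[2]
E
python3 - <<'E'
from h import *
for k,s,t in[("FL",(24,250),(522,412)),("FR",(190,342),(760,347)),("BR",(365,150),(667,20)),("edgeR",(274,132),(716,190)),("edgeL",(97,48),(445,243)),("tab",(180,75),(572,200))]:
    print(k,tri((180+s[0]/4,165+s[1]/4),(200+(t[0]-400)/5,200+t[1]/5)).round(1))
for z in (70,78,90,100):
  print(z,[ray("top",(200+(u-400)/5,200+v/5),z).round(1)[:2] for u,v in((522,412),(760,347),(667,20),(430,85))],ray("scene",(250,224.2),z).round(1)[:2])
# front bottom corners on table
print(ray("scene",(180+200/4,165+425/4),0),ray("scene",(180+40/4,165+335/4),0))
E
```

```text
FL [395.2 155.5  80.5]
FR [422.6  45.8  84.3]
BR [573.9  86.9  89.5]
edgeR [489.   59.2 178.9]
edgeL [467.1 175.1 168.1]
tab [482.5 121.3 177.6]
70 [array([394.6, 157.2]), array([421.6,  46.8]), array([577.3,  88.4]), array([548.3, 201.2])] [508.8  81.4]
78 [array([394.7, 156.1]), array([421.5,  46.6]), array([575.8,  87.9]), array([547.1, 199.7])] [504.7  75.6]
90 [array([394.9, 154.4]), array([421.3,  46.4]), array([573.5,  87.1]), array([545.2, 197.4])] [498.5  66.8]
100 [array([395.1, 153. ]), array([421.1,  46.2]), array([571.7,  86.4]), array([543.7, 195.5])] [493.3  59.5]
[427.74832834  53.90130265   0.        ] [396.38151185 163.2195398    0.        ]
```

```bash
cat >>h.py <<'E'
from scipy.spatial.transform import Rotation as Ro
F=np.array([486.4,120.6,90.]);YAW=.253
def binpt(x,z,y=0): # bin frame rel. to fold -> world
    c,s=np.cos(YAW),np.sin(YAW);return F+[c*x-s*y,s*x+c*y,z]
def rows(p0,yaw0,pts,yaws):
    p=np.array(p0,float)
    R=Ro.from_euler("xyz",[np.pi,0,yaw0]);yaw=yaw0;out=[]
    for q,y in zip(pts,yaws):
        sh=(R.inv().apply(q-p)/1000).round(3);dz=round(yaw-y,3)
        out.append([sh.tolist(),[0,0,dz],0]);p=p+R.apply(sh*1000);R=R*Ro.from_rotvec([0,0,dz]);yaw-=dz
    print(out,p.round(1),yaw)
E
python3 - <<'E'
from h import *
a=np.array([269.3,563.5,230.6]);b=binpt(-65,100)
k=np.arange(1,15)/14
rows(a,2.696,[a+(b-a)*t for t in k],[2.696-.872*t for t in k])
E
```

```text
[[[-0.024, -0.025, 0.003], [0, 0, np.float64(0.062)], 0], [[-0.026, -0.023, 0.003], [0, 0, np.float64(0.063)], 0], [[-0.027, -0.022, 0.003], [0, 0, np.float64(0.062)], 0], [[-0.028, -0.02, 0.003], [0, 0, np.float64(0.062)], 0], [[-0.029, -0.018, 0.002], [0, 0, np.float64(0.062)], 0], [[-0.031, -0.016, 0.003], [0, 0, np.float64(0.063)], 0], [[-0.031, -0.015, 0.003], [0, 0, np.float64(0.062)], 0], [[-0.033, -0.012, 0.003], [0, 0, np.float64(0.062)], 0], [[-0.033, -0.01, 0.003], [0, 0, np.float64(0.063)], 0], [[-0.033, -0.009, 0.003], [0, 0, np.float64(0.062)], 0], [[-0.034, -0.006, 0.003], [0, 0, np.float64(0.062)], 0], [[-0.035, -0.004, 0.003], [0, 0, np.float64(0.062)], 0], [[-0.034, -0.002, 0.003], [0, 0, np.float64(0.063)], 0], [[-0.035, 0.001, 0.003], [0, 0, np.float64(0.062)], 0]] [423.8 104.1 189.6] 1.824000000000001
```

Request:
play_rows --moves '[[[-0.024, -0.025, 0.003], [0, 0, 0.062], 0], [[-0.026, -0.023, 0.003], [0, 0, 0.063], 0], [[-0.027, -0.022, 0.003], [0, 0, 0.062], 0], [[-0.028, -0.02, 0.003], [0, 0, 0.062], 0], [[-0.029, -0.018, 0.002], [0, 0, 0.062], 0], [[-0.031, -0.016, 0.003], [0, 0, 0.063], 0], [[-0.031, -0.015, 0.003], [0, 0, 0.062], 0], [[-0.033, -0.012, 0.003], [0, 0, 0.062], 0], [[-0.033, -0.01, 0.003], [0, 0, 0.063], 0], [[-0.033, -0.009, 0.003], [0, 0, 0.062], 0], [[-0.034, -0.006, 0.003], [0, 0, 0.062], 0], [[-0.035, -0.004, 0.003], [0, 0, 0.062], 0], [[-0.034, -0.002, 0.003], [0, 0, 0.063], 0], [[-0.035, 0.001, 0.003], [0, 0, 0.062], 0], [[0, 0, 0], [0, 0, 0], 0], [[0, 0, 0], [0, 0, 0], 0]]'

```text
clock: 1.7
eef_pos: [423.7, 104.0, 190.1]
tcp_rot: [-3.141, -0.0, 1.822]
contact_force: [-1.1, 0.1, -0.7]
opening: -0.003
```

Request:
play_rows --moves '[[[0, 0, 0.02], [0, 0, 0], 0], [[0, 0, 0.02], [0, 0, 0], 0], [[0, 0.012, 0], [0, 0, 0], 0], [[0, 0.012, 0], [0, 0, 0], 0], [[0, 0.006, 0], [0, 0, 0], 0], [[0, 0.006, 0], [0, 0, 0], 0], [[0, 0.006, 0], [0, 0, 0], 0], [[0, 0.006, 0], [0, 0, 0], 0], [[0, 0.006, 0.0005], [0, 0, 0], 0], [[0, 0.006, 0.001], [0, 0, 0], 0], [[0, 0.006, 0.001], [0, 0, 0], 0], [[0, 0.006, 0.002], [0, 0, 0], 0]]'

```text
clock: 2.9
eef_pos: [494.1, 122.6, 145.7]
tcp_rot: [3.141, -0.0, 1.824]
contact_force: [-0.5, -0.0, 1.3]
opening: 0.002
```

```bash
python3 - <<'E'
from rig import *
import cv2,numpy as np
a=grab_frame("scene")["pixels"][145:275,160:360];b=grab_frame("top")["pixels"][180:290,180:280]
print(sense()["contact_force"])
cv2.imwrite("pics/z1.png",cv2.cvtColor(np.hstack([cv2.resize(a,(480,312)),cv2.resize(b,(284,312))]),cv2.COLOR_RGB2BGR))
E
```

```text
[-0.05410146 -0.26727304 -0.6325766 ]
```

View pics/z1.png

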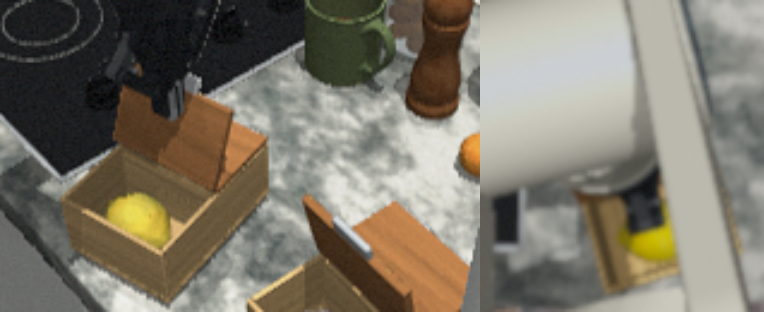

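The panel leans back with the finger at mid-edge (crop about (180,105)), the rear panel is shut, and the garlic cover hasn't moved. I continue the arc down.

Request:
play_rows --moves '[[[0, 0.006, 0.0025], [0, 0, 0], 0], [[0, 0.005, 0.0025], [0, 0, 0], 0], [[0, 0.005, 0.003], [0, 0, 0], 0], [[0, 0.005, 0.004], [0, 0, 0], 0], [[0, 0.004, 0.0045], [0, 0, 0], 0], [[0, 0.004, 0.005], [0, 0, 0], 0], [[0, 0.003, 0.005], [0, 0, 0], 0], [[0, 0.003, 0.005], [0, 0, 0], 0], [[0, 0.002, 0.005], [0, 0, 0], 0], [[0, 0.002, 0.005], [0, 0, 0], 0], [[0, 0.001, 0.003], [0, 0, 0], 0], [[0, 0, 0], [0, 0, 0], 0]]'

```text
clock: 4.2
eef_pos: [532.0, 132.5, 100.7]
tcp_rot: [-3.141, 0.0, 1.824]
contact_force: [-0.7, -0.3, -0.6]
opening: 0.0
```

Request:
play_rows --moves '[[[0, 0, 0.001], [0, 0, 0], 0], [[0, 0, 0.001], [0, 0, 0], 0], [[0, 0, 0.001], [0, 0, 0], 0], [[0, 0, 0], [0, 0, 0], 0]]'

```text
clock: 4.6
eef_pos: [532.3, 132.5, 98.3]
tcp_rot: [3.141, 0.0, 1.824]
contact_force: [0.7, 0.0, 0.1]
opening: -0.001
```

Request:
play_rows --moves '[[[0, 0, 0.001], [0, 0, 0], 0], [[0, 0, 0.001], [0, 0, 0], 0], [[0, 0, 0], [0, 0, 0], 0]]'

```text
clock: 4.9
eef_pos: [532.2, 132.5, 96.2]
tcp_rot: [-3.141, 0.0, 1.824]
contact_force: [0.6, -1.0, 0.4]
opening: 0.006
```

Request:
play_rows --moves '[[[0, 0, 0.001], [0, 0, 0], 0], [[0, 0, 0.001], [0, 0, 0], 0], [[0, 0, 0], [0, 0, 0], 0]]'

```text
clock: 5.2
eef_pos: [532.3, 132.6, 95.7]
tcp_rot: [3.142, -0.0, 1.824]
contact_force: [-5.8, -1.6, 19.4]
opening: 0.006
```

```bash
python3 - <<'E'
from rig import *
import cv2,numpy as np
a=grab_frame("scene")["pixels"][150:275,170:300]
print(sense()["contact_force"],sense()["eef_pos"])
cv2.imwrite("pics/z2.png",cv2.cvtColor(cv2.resize(a,(624,600),interpolation=cv2.INTER_CUBIC),cv2.COLOR_RGB2BGR))
E
```

```text
[-5.47965553 -1.36510624 19.38684214] [532.35748521 132.56318454  95.75608831]
```

View pics/z2.png

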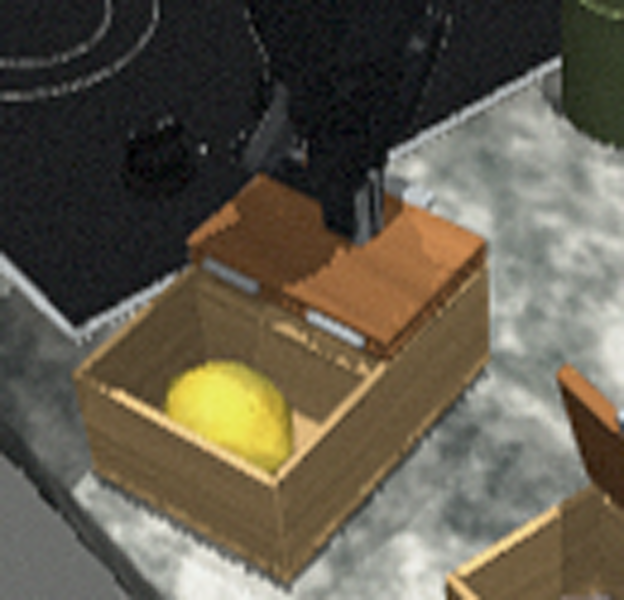

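The front panel lies flat on the rear panel, with both fold hinges visible at crop (230,275) and (335,325). Force rose sharply to 19 N, so it is at its stop. I lift off and retract.

Request:
play_rows --moves '[[[0, 0, -0.005], [0, 0, 0], 0], [[0, 0, -0.015], [0, 0, 0], 0], [[0, 0, -0.03], [0, 0, 0], 0], [[0, 0, -0.03], [0, 0, 0], 0], [[0, -0.02, -0.03], [0, 0, 0], 0], [[0.02, -0.03, 0], [0, 0, 0], 0], [[0.04, -0.02, 0], [0, 0, 0], 0], [[0.04, -0.02, 0], [0, 0, 0], 0], [[0.04, -0.02, 0], [0, 0, 0], 0], [[0.04, -0.02, 0], [0, 0, 0], 0], [[0.04, -0.02, 0], [0, 0, 0], 0], [[0.04, -0.01, 0], [0, 0, 0], 0], [[0.04, 0, 0], [0, 0, 0], 0], [[0, 0, 0], [0, 0, 0], 0], [[0, 0, 0], [0, 0, 0], 0]]'

```text
clock: 6.75
eef_pos: [301.7, 383.3, 204.0]
tcp_rot: [-3.141, 0.001, 1.826]
contact_force: [-0.1, -0.7, 0.0]
opening: -0.003
```

```bash
python3 - <<'E'
from rig import *
import cv2,numpy as np
a=grab_frame("scene")["pixels"][160:340,180:360];b=grab_frame("top")["pixels"][170:290,190:390]
print(sense()["contact_force"],sense()["eef_pos"],sense()["clock"])
cv2.imwrite("pics/z3.png",cv2.cvtColor(np.hstack([cv2.resize(a,(360,360)),cv2.resize(b,(440,360))]),cv2.COLOR_RGB2BGR))
E
```

```text
[-0.13078484  0.30828961  0.54995925] [302.22205183 382.07707992 204.00973664] 6.85
```

View pics/z3.png

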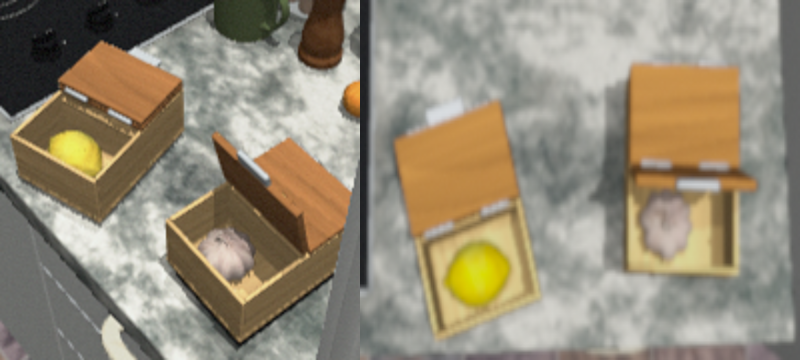

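The lemon bin's panel is flat (top crop about (455,165)), the rear panel is shut, and the garlic cover is unchanged. The arm is clear of both, so I hand in.

```bash
python3 -c "
from rig import *
print(sign_off())"
```

```text
the job is handed in; nothing more can be done
None
```

The lemon bin (the left one) now has its front panel folded back flat on the rear panel, and the rear panel is still shut. I pushed the panel over with the closed fingers and pressed it down until the force rose sharply to 19 N, which I read as the stop. Then I lifted off and moved clear.

The last pictures show the panel still flat after release and the garlic bin's cover unchanged to the eye. The force reading was about 0 N, and the clock stood at about 6.9 s of the 34 s allowed. I did not measure the final panel angle numerically. No check failed or disagreed.

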